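# Push the tin of finished work through the flap of the drop chute

## Task

Without picking anything up, push the flat steel tin across the feed deck with the fingertips until it lies in front of the flap, push it on lengthwise through the gravity flap so that it slides to the bottom of the chute, then draw back so that the flap swings shut behind it. Leave the loupe lying on the deck and the tools beside the chute where they are.

Things in the scene. Friction and masses are not known exactly. Their poses are not given: they have to be found in the camera images.
- chute: Fixed drop chute. Origin on the worktop straight below the flap's hinge, mid-width; x points the way the tin goes (level, towards the chute), y left of that, z up. Level slippery feed deck, no rim: top at z = 95 mm, x = -170 to 0, y = -105 to 105 mm. Two guides 22 mm high, 5 mm thick, run on the deck like a funnel from (x, y) = (-50, +-72) to (-8, +-48) mm.
- sill (a point): Middle of the end of the deck (x = 0), on its top face, below the hinge. Here two posts, 16 mm thick in x and 62 mm high over the deck, leave an opening 90 mm wide (outer faces 114 mm apart); the hinge bar (diameter 8 mm) crosses it 55 mm over the deck. Once the tin's middle is well past this point it tips and slides down by itself.
- flap (a joint): Light aluminium flap (40 g, 84 mm wide, 51 mm tall) hung from the hinge bar over the end of the deck; 0 = hanging shut, grows as its lower edge, 4 mm above the deck, is pushed away towards the chute, to 1.5 rad; it falls shut by its own weight. Behind it a polished sheet (friction about 0.2) slopes down 30 degrees, 165 mm long, between side walls 94 mm apart, to an end stop.
- tin_center (a point): Centre, half-way up, of the closed flat steel tin: 58 mm (its x) by 78 mm (its y) by 30 mm high, about 120 g, loose, standing on the deck left or right of the middle, its long sides roughly along the chute's x. Its z points up.
- loupe: Folding loupe, 27 x 54 x 14 mm, black ring and brown case, lying on the deck on the other side from the tin; origin at the middle of its underside, length along its y. Not to be moved.
- side_cutters: Side cutters with black grips, 68 x 106 x 12 mm, flat on the worktop left of the deck; origin at the middle of the underside. Not to be moved.
- brush: Small wooden brush, bristles up, 30 x 85 x 30 mm, on the worktop left of the chute; origin at the middle of the underside. Not to be moved.
- tin: The same tin; origin at the middle of its underside (15 mm below its centre), axes as at point tin_center.
Not all that is in view belongs to the job. Of the things that look like the tin, the largest one is meant.

How it is judged:
By the outcome, as a careful person would: the job done as asked, in the order asked, and still so for the second after the job is handed in, with the robot touching nothing.
It also fails if it takes over 48 s, if anything falls off the work surface, if the arm or the gripper's body presses on something with over 40 N, if the wrist force passes 120 N, or if a joint passes its speed limit or range.

## Robot

A 6-joint arm with a two-finger parallel gripper is mounted at the origin on a cart in front of the work surface, level with it; the furniture and walls round the work are solid. World frame = base frame: x ahead of the robot, y to its left, z up, the work surface at z = 0. Lengths are in m, angles in rad, forces in N, time in s.
With the tool pointing down it reaches from about 0.375 to 0.975 m from the base axis. Payload 3.8 kg.
Tool frame: the origin (TCP) lies on the centre line of the jaws, within the pads' length; the fingertips stand 14 mm ahead of it and the grasp point (between the pads) lies 5 mm behind it; z points along the fingers, y is the line along which they close (so a half turn about z gives the same grasp; the last joint's range is limited). The gripper opens to 85 mm and grips with 20 to 120 N. Pads are 22 mm wide; open, the fingers measure 114 mm over their backs; the gripper's body (76 mm by 85 mm) begins 54 mm behind the grasp point. The pads swing forward as they close: fully open they stand 13 mm farther back than shut.
Start: joints at [-1.2, 0.264, 1.604, -0, 1.274, -0.037], TCP at [0.268, -0.62, 0.245] pointing down, gripper open.
Joint ranges: [-2.63, 2.63], [-0.94, 2.18], [0.31, 2.57], [-1.31, 4.45], [0, 2.66], [-2.55, 2.55]. Speed limits (rad/s): [2.57, 2.57, 3.14, 3.14, 3.14, 3.14].

## Interface

Orientations are given as a rotation vector (axis times angle).
In Python, from workcell import bot, eyes, spot_in gives the robot as it stands.
- The arm moves only by the tool carry_out, never from a script. Its argument "series" is text: rows parted by semicolons, each of 4 numbers parted by spaces: the shift along the world's x, y, z in m, then the turn about the world's z in degrees. In form: tx ty tz roll; .... A call has 1 to 20 rows; each row shifts and turns the commanded pose from where the row before left it; what a row does not reach is not made up. A row lasts 1/8 s, in which the tool goes at most 62.5 mm and 10.7 degrees, less where a joint would pass 70% of its speed; a pose out of reach is approached as far as the arm can. A call is refused whole if a number of a shift passes 0.0625 or a number of a turn 10.7, either way. A call with a gripper value outside its range is refused whole. "jaw" is the gripper command: -1 is shut, 1 is fully open, values between are in proportion, set as the call begins (left out, the last holds). The fingers move at their own pace and stop on an object; "grip_force" is the grip in N (left out, the last holds). Time passes only in rows, so rows that do not move let the fingers close. It gives the time, the measured TCP pose, the force, the opening and the grip force at its end, in the units of the state.
- bot.read_state(): the state, without advancing time (a new reading comes with each control period).
- eyes.read_camera(name): name is "side" or "top"; returns (picture, depth): 420x560x3 uint8, blue, green, red; 420x560 float32, m along the optical axis (not along the pixel's ray), 0 where there is no reading.
- eyes.get_calibration(name): a dict with "K" (3x3 intrinsics, pixels), "distortion" ([k1, k2, p1, p2, k3] as OpenCV has them; the pictures are not rectified), "position" and "rotation" of the camera in the world. Camera axes: x right, y down, z forward; pixel columns grow to the right and rows downward; lengths in m; the calibration is good to about 2 mm. A picture is of the moment at which its call begins. get_calibration takes no time and is no camera call.
- bot.finish_job(): hands the job in; it is judged then, once.
Trained networks look in the newest picture that a camera, given by its name, has taken for a name from the list of things; names that differ only in an ending like _2 or _b are one class to them, and where a whole thing is asked for, a point or a joint stands for the part that bears it (a point fixed in the world has none). Each returns a list of dicts, best first, with "score" (0 to 1); they miss things now and then, are a little off and sometimes report something else, mostly with a low value. They report only what shows in the picture. A call takes as long as a camera call. They do not tell look-alikes from the thing itself.
- spot_in(camera, target): "rect" ([centre column, centre row, width, height] in pixels, round what is visible of it).
The state is a dict: "time": time; "q": joint angles; "joint_vel": joint speeds; "joint_torque": joint torques, N m; "tool_pos": TCP position; "tcp_rot": TCP orientation; "wrist_force": force on the tool from outside, world axes, zero at the start; "torque": the same for the moment, N m; "width": opening from 0.0 (shut) to 1.0 (fully open); "grip_force": force on a finger pad.
Only numpy, scipy, OpenCV 4.12 (cv2) and the standard library are available. Lean on these libraries where they do the work, as an engineer would, in place of code of your own. Each camera call takes 0.05 s, during which the arm holds its last target. There are 200 camera calls.

## Working session

There is one attempt and no reset: what is moved stays moved. The work goes in short steps, Python scripts to look and compute and a tool call to move; the robot and the scene stay as the last step left them, time stands still between calls to the robot, and variables do not carry over. Pictures are saved under pics/ and viewed, at most 10 in all, crops included, and the job is handed in when it is done.

Besides the shell and the picture viewer there is one more tool, called after "Request:" as name(argument=value, ...), one argument or row to a line, values as JSON. carry_out: Moves the arm, as the interface text tells. Its arguments: {"type":"object","properties":{"series":{"type":"string"},"jaw":{"type":"number"},"grip_force":{"type":"number"}},"required":["series"]}

```bash
mkdir -p pics
cat > h.py <<'E'
from workcell import bot, eyes, spot_in
import numpy as np, cv2
def pts(cam,d,uv):
    c=eyes.get_calibration(cam);K=np.array(c["K"]);D=np.array(c["distortion"])
    uv=np.array(uv,float).reshape(-1,2)
    n=cv2.undistortPoints(uv[:,None],K,D)[:,0]
    z=d[uv[:,1].astype(int),uv[:,0].astype(int)]
    return (np.c_[n,np.ones(len(n))]*z[:,None])@np.array(c["rotation"]).T+np.array(c["position"])
E
python3 - <<'E'
from h import *
ims=[]
for c in ("top","side"):
    p,d=eyes.read_camera(c); cv2.imwrite(f"pics/{c}0.png",p); np.save(f"{c}0.npy",d)
    for t in ("tin","chute","flap","loupe","side_cutters","brush"):
        for r in spot_in(c,t)[:4]:
            print(c,t,round(r["score"],2),np.round(r["rect"]),np.round(pts(c,d,np.clip(r["rect"][:2],0,[559,419])),3))
    print(eyes.get_calibration(c)["position"])
print(bot.read_state())
E
```

```text
top tin 0.82 [348. 265.  33.  32.] [0.132 0.106 0.727]
top tin 0.82 [283. 291.  29.  29.] [0.535 0.508 1.129]
top tin 0.55 [318. 188.  49.  52.] [-0.043 -0.07   0.552]
top chute 0.74 [282. 164. 132. 172.] [-0.01  -0.037  0.585]
top flap 0.72 [269. 145.  46.  21.] [-0.016 -0.043  0.578]
top loupe 0.8 [261. 213.  16.  29.] [0.29  0.263 0.885]
top side_cutters 0.58 [196. 198.  38.  48.] [0.514 0.488 1.109]
top brush 0.55 [202. 132.  16.  34.] [0.176 0.149 0.771]
[0.37633669 0.34947911 0.97107018]
side tin 0.8 [355. 250.  27.  19.] [-0.969 -0.248 -0.757]
side tin 0.64 [245. 241. 158.  93.] [-0.913 -0.193 -0.701]
side tin 0.56 [274. 203.  37.  30.] [-1.277 -0.556 -1.065]
side tin 0.54 [330. 218.  23.  20.] [-1.353 -0.632 -1.141]
side chute 0.88 [246. 241. 163.  95.] [-0.915 -0.195 -0.703]
side flap 0.64 [235. 216.  14.  35.] [-1.103 -0.382 -0.891]
side loupe 0.62 [246. 240. 160. 102.] [-0.913 -0.192 -0.7  ]
side loupe 0.54 [292. 229.  29.  13.] [-1.012 -0.291 -0.8  ]
side loupe 0.54 [274. 204.  35.  31.] [-1.264 -0.543 -1.051]
side side_cutters 0.64 [273. 307.  43.  33.] [-0.487  0.234 -0.275]
side brush 0.8 [205. 298.  41.  28.] [-0.535  0.186 -0.323]
side brush 0.58 [293. 229.  27.  11.] [-1.011 -0.29  -0.799]
[0.51661362 1.23735381 0.72884681]
{'time': 0.7, 'q': array([-1.19991274e+00,  2.63865007e-01,  1.60397625e+00, -4.44855294e-05,
        1.27372858e+00, -3.69072807e-02]), 'joint_vel': array([ 0.00107515, -0.00136283, -0.00027894,  0.00130959, -0.00015425,
        0.001578  ]), 'joint_torque': array([ 2.51896490e-04, -5.14843905e+01, -3.67608011e+01,  3.54287351e-05,
        6.95095187e-04,  7.29752845e-07]), 'tool_pos': array([ 0.26767272, -0.61965493,  0.24531617]), 'tcp_rot': array([ 3.07648222e+00,  6.36141312e-01, -5.99312882e-05]), 'wrist_force': array([ 0.5313336 ,  0.11379502, -0.8479189 ]), 'torque': array([-0.00224844, -0.03958738,  0.05707693]), 'grip_force': 0.0, 'width': 0.996806309279639}
```

View pics/top0.png

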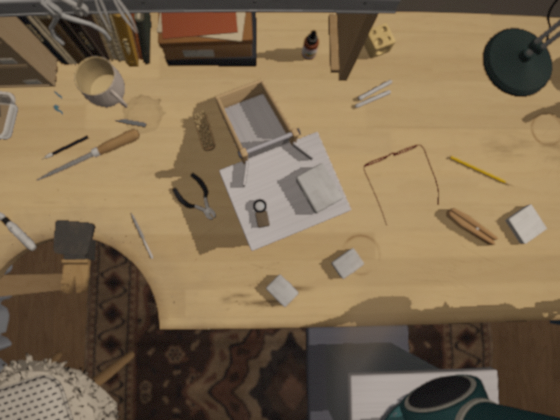

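View pics/side0.png

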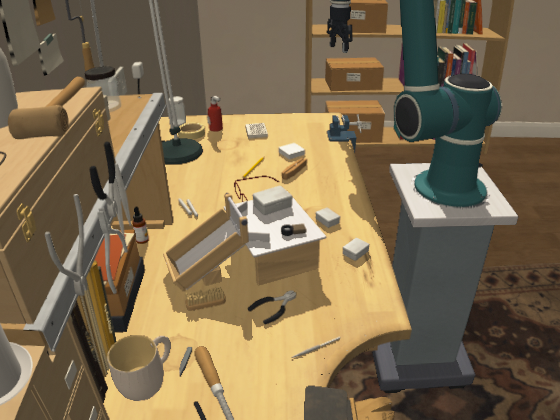

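The top view shows the chute at (260,135), the flap at about (268,145), and a white deck at (285,190). Candidates for the tin are the large one on the deck at (320,188), and smaller boxes at (283,291), (348,264) and (527,224). I choose the one on the deck, since it is the largest and lies opposite the loupe at (261,213). The camera rotation is evidently a rotation vector, so I'll fix the helper.

```bash
sed -i 's/np.array(c\["rotation"\]).T/cv2.Rodrigues(np.array(c["rotation"],float))[0].T/' h.py
python3 - <<'E'
from h import *
print(eyes.get_calibration("top")["rotation"])
d=np.load("top0.npy");p=cv2.imread("pics/top0.png")
v,u=np.mgrid[0:420,0:560]
P=pts("top",d,np.c_[u.ravel(),v.ravel()]).reshape(420,560,3);np.save("P0.npy",P)
roi=np.zeros((420,560),bool);roi[120:260,205:360]=1
for nm,lo,hi in(("deck",.085,.105),("tin",.117,.133),("posts",.148,.165)):
    m=(roi&(P[...,2]>lo)&(P[...,2]<hi)).astype(np.uint8)
    n,l,s,c=cv2.connectedComponentsWithStats(m)
    for i in range(1,n):
        if s[i,4]<25: continue
        q=P[l==i]; r=cv2.minAreaRect((q[:,:2]*1000).astype(np.float32))
        print(nm,s[i,4],np.round(c[i]),"z",np.median(q[:,2]).round(4),np.round(r[0],1),np.round(r[1],1),round(r[2],1))
for n,uv in dict(b1=(283,288),b2=(348,262),b3=(527,222),lp=(261,213),br=(205,132),cut=(205,205)).items(): print(n,P[uv[1],uv[0]].round(3))
cv2.imwrite("pics/crop0.png",cv2.resize(p[80:255,200:360],None,fx=4,fy=3.4*4/3.4*0.85,interpolation=2))
E
```

```text
[-2.15342917  2.17617458 -0.17732471]
deck 61 [231. 129.] z 0.0956 [650.8 399.7] [37.2  7.7] 21.7
deck 27 [284. 126.] z 0.0942 [653.4 294.4] [30.4  1.3] 21.1
deck 7384 [279. 191.] z 0.0952 [530.4 296.6] [179.4 210.4] 21.6
deck 49 [260. 205.] z 0.1032 [495.4 344.6] [13.4 16.3] 89.5
tin 38 [288. 127.] z 0.1204 [645.4 287.8] [21.   6.9] 22.5
tin 27 [294. 141.] z 0.1209 [616.3 275.5] [23.8  9.2] 51.2
tin 81 [269. 147.] z 0.1254 [603.5 326.2] [ 1.6 81. ] 22.1
tin 28 [239. 145.] z 0.1216 [608.6 383. ] [14.8  7.7] 22.8
tin 1316 [319. 188.] z 0.1271 [524.6 232.5] [79.8 61.2] 28.9
posts 358 [269. 142.] z 0.1542 [604.9 326.4] [ 16.1 121.9] 21.6
b1 [0.334 0.297 0.02 ]
b2 [0.385 0.162 0.024]
b3 [ 0.464 -0.24   0.017]
lp [0.479 0.342 0.106]
br [0.666 0.46  0.02 ]
cut [0.509 0.46  0.009]
```

View pics/crop0.png

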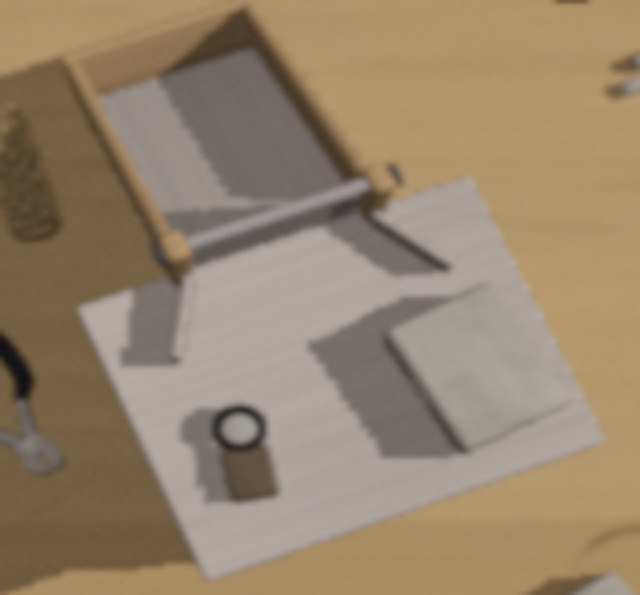

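The crop confirms the choice: the large tin is at crop (480,365), on the deck opposite the loupe. In the chute frame, with origin about (0.605,0.326) and yaw 21.6°, the tin is at about (-109,-58) mm, yawed about 7°. The loupe is at y≈+61. I'll push sideways first, using two half-open fingertips.

Request:
carry_out(
  series="0.0175 0.0497 0 5.5;0.0175 0.0497 0 5.5;0.0175 0.0497 0 5.5;0.0175 0.0497 0 5.5;0.0175 0.0497 0 5.5;0.0175 0.0497 0 5.5;0.0175 0.0497 0 5.5;0.0175 0.0497 0 5.5;0.0175 0.0497 0 5.5;0.0175 0.0497 0 5.5;0.0175 0.0497 0 5.5;0.0175 0.0497 0 5.5;0.0175 0.0497 0 5.5;0.0175 0.0497 0 5.5;0.0175 0.0497 0 5.5;0.0175 0.0497 0 5.5;0 0 0 0;0 0 -0.04 0;0 0 -0.04 0;0 0 0 0",
  jaw=0,
)

```text
time: 3.2
tool_pos: [0.5444, 0.1738, 0.1616]
tcp_rot: [-1.77, -2.589, 0.01]
wrist_force: [-0.5, -0.5, 0.5]
width: 0.498
grip_force: 0.0
```

Run:
```python
from h import *
p,d=eyes.read_camera("side"); cv2.imwrite("pics/s1.png",cv2.resize(p[120:300,170:370],None,fx=3.5,fy=3.2))
v,u=np.mgrid[0:420,0:560]
P=pts("side",d,np.c_[u.ravel(),v.ravel()])
s=bot.read_state();print(s["tool_pos"])
q=P[(np.hypot(*(P[:,:2]-s["tool_pos"][:2]).T)<.06)&(P[:,2]>.128)]
a=np.radians(21.6);R=np.array([[np.cos(a),np.sin(a)],[-np.sin(a),np.cos(a)]])
l=(q[:,:2]-[.605,.3263])@R.T
print(np.percentile(q[:,2],[0,1,2,5]).round(4))
for z0 in np.arange(.13,.2,.01):
    k=(q[:,2]>z0)&(q[:,2]<z0+.01)
    if k.any(): print(z0.round(2),k.sum(),l[k].min(0).round(3),l[k].max(0).round(3))
print("tool local",R@(s["tool_pos"][:2]-[.605,.3263]))
```

```text
[0.54628998 0.17445877 0.16411961]
[0.128  0.1292 0.1583 0.1828]
0.13 8 [-0.145 -0.079] [-0.072 -0.064]
0.15 32 [-0.15  -0.129] [-0.085 -0.103]
0.16 58 [-0.15 -0.13] [-0.08  -0.105]
0.17 60 [-0.15  -0.127] [-0.08  -0.104]
0.18 53 [-0.15  -0.131] [-0.08  -0.104]
0.19 73 [-0.165 -0.126] [-0.063 -0.104]
0.2 145 [-0.169 -0.133] [-0.06  -0.102]
tool local [-0.11048368 -0.1195658 ]
```

View pics/s1.png

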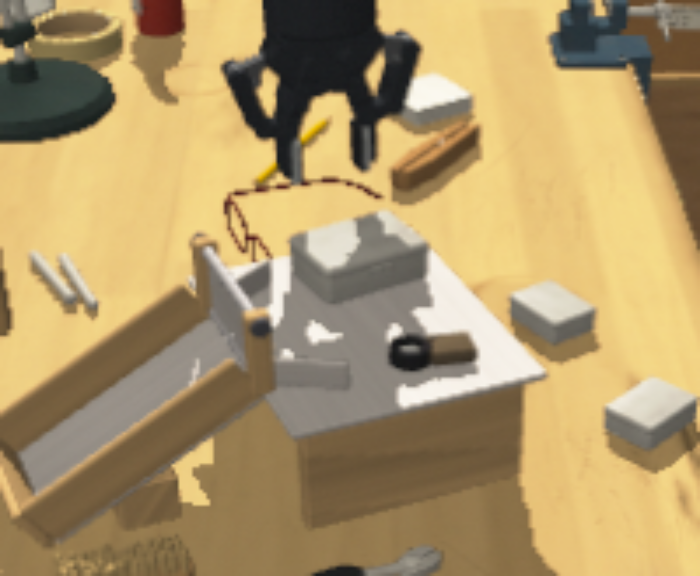

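The side crop shows the half-open fingers clear of the tin at about (330,140), with the loupe at (430,350). Tips are about 8 mm ahead of the TCP at this opening. I'll go down and push towards chute +y.

Request:
carry_out(
  series="0 0 -0.026 0;0 0 -0.026 0;0 0 0 0;-0.0037 0.0093 0 0;-0.0022 0.0056 0 0;-0.0022 0.0056 0 0;-0.0022 0.0056 0 0;-0.0022 0.0056 0 0;-0.0022 0.0056 0 0;-0.0022 0.0056 0 0;-0.0022 0.0056 0 0;-0.0022 0.0056 0 0;-0.0022 0.0056 0 0;-0.0022 0.0056 0 0;-0.0011 0.0028 0 0;0 0 0 0",
)

```text
time: 5.25
tool_pos: [0.5207, 0.2439, 0.1132]
tcp_rot: [-1.771, -2.595, 0.0]
wrist_force: [0.1, 0.2, -0.5]
width: 0.496
grip_force: 0.0
```

```bash
cat >> h.py <<'E'
a=np.radians(21.6);R=np.array([[np.cos(a),np.sin(a)],[-np.sin(a),np.cos(a)]]);O=np.array([.605,.3263])
def look(name=None,cam="top"):
    p,d=eyes.read_camera(cam)
    if name: cv2.imwrite(f"pics/{name}.png",cv2.resize(p[80:260,190:370],None,fx=3.3,fy=3.3) if cam=="top" else cv2.resize(p[120:300,170:370],None,fx=3.5,fy=3.2))
    v,u=np.mgrid[0:420,0:560]
    P=pts(cam,d,np.c_[u.ravel(),v.ravel()])
    L=np.c_[(P[:,:2]-O)@R.T*1000,P[:,2]*1000]
    s=bot.read_state();print("t",s["time"],"tool local",(R@(s["tool_pos"][:2]-O)*1000).round(1),s["tool_pos"][2].round(4),"F",s["wrist_force"].round(1))
    return L,p,d
def tin(L,cam):
    k=(L[:,2]>121)&(L[:,2]<131)&(L[:,0]>-175)&(L[:,0]<-15)&(abs(L[:,1])<100)
    c=(L[k,:2]).astype(np.float32);
    if len(c)>5: print(cam,"tin top",len(c),cv2.minAreaRect(c),np.percentile(c,[1,99],axis=0).round(1).tolist())
E
python3 - <<'E'
from h import *
for c in("top","side"):
    L,p,d=look("t2" if c=="top" else None,c); tin(L,c)
E
```

```text
t 5.3 tool local [-108.7  -45.7] 0.1132 F [0.1 0.8 1.1]
top tin top 1202 ((-107.40859985351562, -6.911777496337891), (79.78617095947266, 62.957725524902344), 0.24501393735408783) [[-146.5, -33.0], [-69.0, 24.2]]
t 5.35 tool local [-108.7  -45.8] 0.1132 F [ 0. -0. -0.]
side tin top 590 ((-110.69371032714844, -11.930904388427734), (81.59718322753906, 79.62036895751953), 88.66879272460938) [[-148.3, -45.2], [-71.7, 27.6]]
```

View pics/t2.png

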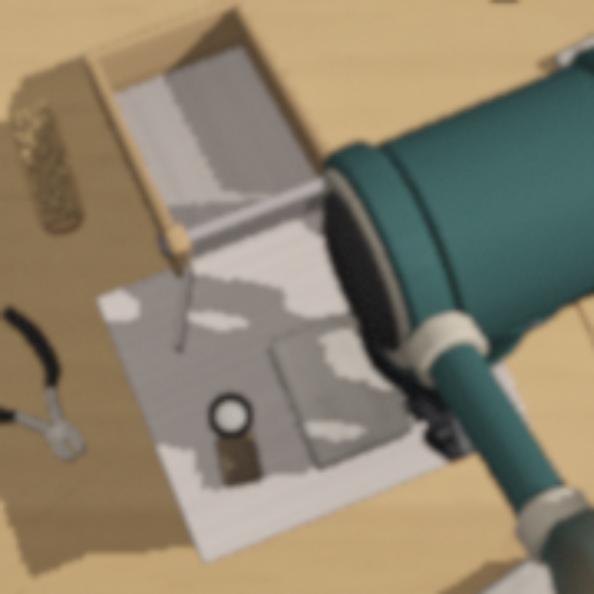

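The tin lies square to the chute (yaw≈0), with its centre at y≈-4 and clear of the loupe at (235,440). I'll push a last 4 mm, draw back, lift and go round behind it while turning -90°.

Request:
carry_out(
  series="-0.0008 0.002 0 0;-0.0008 0.0019 0 0;0 0 0 0;0.0046 -0.0116 0 0;0.0046 -0.0116 0 0;0 0 0.03 0;0 0 0.03 0",
)

```text
time: 6.22
tool_pos: [0.5285, 0.223, 0.1734]
tcp_rot: [-1.772, -2.593, 0.002]
wrist_force: [0.1, 0.3, 0.1]
width: 0.501
grip_force: 0.0
```

Request:
carry_out(
  series="-0.0098 0.004 0 -10;-0.0098 0.004 0 -10;-0.0098 0.004 0 -10;-0.0098 0.004 0 -10;-0.0098 0.004 0 -10;-0.0098 0.004 0 -10;-0.0098 0.004 0 -10;-0.0098 0.004 0 -10;-0.0098 0.004 0 -10;0 0 0 0;0 0 0 0",
  jaw=-0.5,
)

```text
time: 7.6
tool_pos: [0.4409, 0.2599, 0.1734]
tcp_rot: [3.086, 0.586, 0.001]
wrist_force: [-0.3, -0.7, -0.1]
width: 0.249
grip_force: 0.0
```

Run:
```python
from h import *
for c in("top","side"):
    L,p,d=look("t3" if c=="top" else None,c); tin(L,c)
    k=(L[:,2]>140)&(L[:,2]<165)&(L[:,0]<-140)&(L[:,0]>-215)&(abs(L[:,1])<45)
    print("low finger z",np.percentile(L[k,2],[0,2,5]) if k.any() else None)
    k=(L[:,2]>148)&(L[:,2]<165)&(abs(L[:,0])<25)&(abs(L[:,1])<75);print("posts",cv2.minAreaRect(L[k,:2].astype(np.float32)))
```

```text
t 7.65 tool local [-177.    -1.3] 0.1734 F [ 0.  -0.7  0.2]
top tin top 298 ((-88.82839965820312, -1.7320995330810547), (42.21387481689453, 60.045745849609375), 0.285746306180954) [[-104.8, -30.6], [-68.0, 27.9]]
low finger z None
posts ((-0.32330894470214844, 0.2475128173828125), (16.340518951416016, 121.74239349365234), 0.0377398319542408)
t 7.7 tool local [-177.    -1.2] 0.1734 F [-0.1  0.3  0.5]
side tin top 562 ((-110.68309020996094, 1.0717658996582031), (79.52618408203125, 66.8585433959961), 1.0900661945343018) [[-149.0, -27.7], [-71.6, 32.2]]
low finger z [159.91984329 159.93790185 159.96498969]
posts ((-3.8064651489257812, 1.6055107116699219), (126.44707489013672, 15.821806907653809), 89.91021728515625)
```

View pics/t3.png

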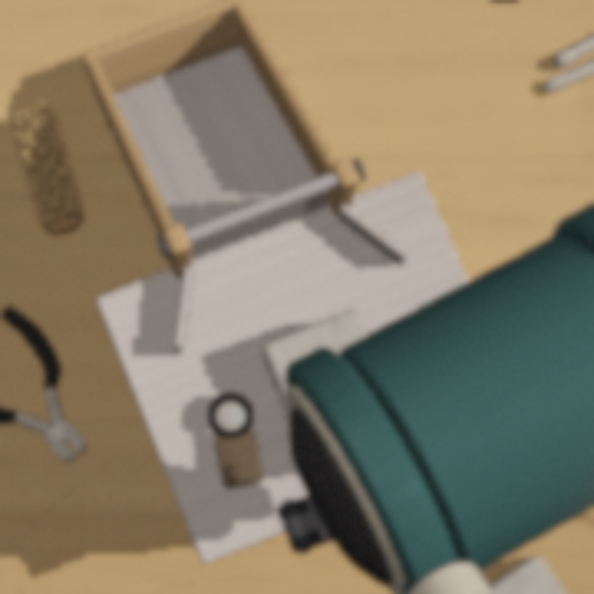

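The tin is centred (y≈-1) with the gripper behind it, and nothing else has moved. Now I'll go down and push lengthwise, stopping in front of the flap.

Request:
carry_out(
  series="0 0 -0.027 0;0 0 -0.027 0;0 0 0 0;0.0056 0.0022 0 0;0.0056 0.0022 0 0;0.0056 0.0022 0 0;0.0056 0.0022 0 0;0.0056 0.0022 0 0;0.0056 0.0022 0 0;0.0056 0.0022 0 0;0.0056 0.0022 0 0;0.0056 0.0022 0 0;0.0056 0.0022 0 0;0.0056 0.0022 0 0;0.0056 0.0022 0 0;0 0 0 0",
)

```text
time: 9.7
tool_pos: [0.5081, 0.287, 0.1194]
tcp_rot: [-3.087, -0.582, -0.001]
wrist_force: [-0.2, 0.1, -0.1]
width: 0.249
grip_force: 0.0
```

Run:
```python
from h import *
for c in("top","side"):
    L,p,d=look("s4" if c=="side" else None,c); tin(L,c)
```

```text
t 9.75 tool local [-104.9   -0.9] 0.1193 F [-0.6 -0.7 -0.7]
t 9.8 tool local [-105.1   -0.9] 0.1193 F [ 0.5 -0.2  0.2]
side tin top 589 ((-69.94392395019531, 2.0283279418945312), (99.22159576416016, 62.03648376464844), 2.2184762954711914) [[-113.3, -26.9], [-21.2, 31.1]]
```

View pics/s4.png

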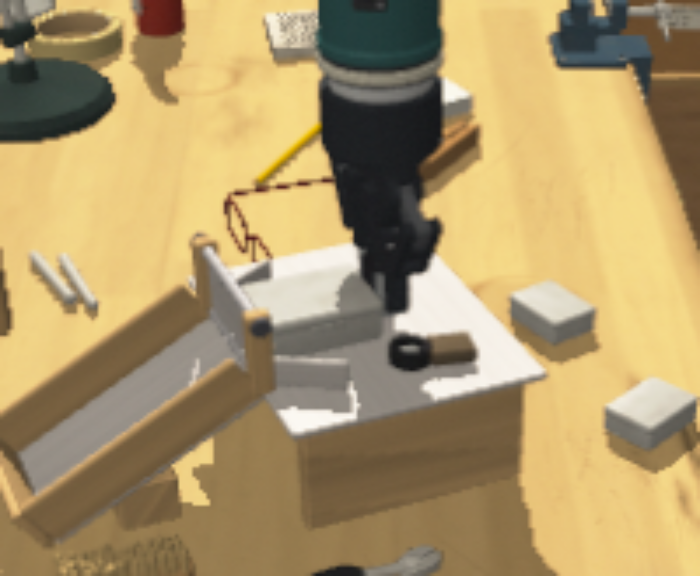

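The tin is square in the funnel with its front just short of the flap (flap at (230,300), tin at (315,310)). I'll push it through.

Request:
carry_out(
  series="0.0056 0.0022 0 0;0.0056 0.0022 0 0;0.0056 0.0022 0 0;0.0056 0.0022 0 0;0.0056 0.0022 0 0;0.0056 0.0022 0 0;0.0056 0.0022 0 0;0.0056 0.0022 0 0;0.0056 0.0022 0 0;0.0056 0.0022 0 0;0.0056 0.0022 0 0;0.0056 0.0022 0 0;0 0 0 0;0 0 0 0;0 0 0 0",
)

```text
time: 11.68
tool_pos: [0.5745, 0.3131, 0.1192]
tcp_rot: [3.087, 0.582, -0.0]
wrist_force: [-0.1, 0.0, -0.2]
width: 0.251
grip_force: 0.0
```

Run:
```python
from h import *
L,p,d=look("s5","side")
```

```text
t 11.725 tool local [-33.2  -1.1] 0.1193 F [-1.1 -0.3  0.2]
```

View pics/s5.png

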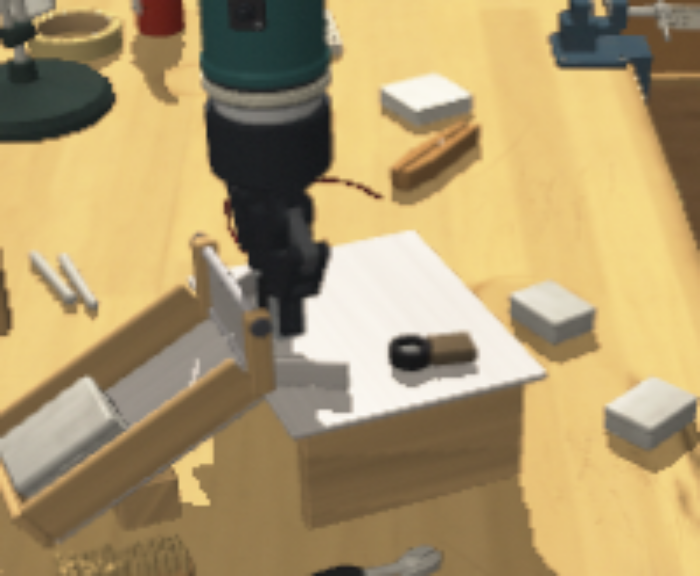

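The tin lies at the bottom of the chute (65,435) and the flap is already hanging shut (225,300). I'll draw back along -x and lift clear.

Request:
carry_out(
  series="-0.0186 -0.0074 0 0;-0.0279 -0.011 0 0;-0.0279 -0.011 0 0;-0.0279 -0.011 0.02 0;-0.0186 -0.0074 0.04 0;0 0 0.04 0;0 0 0.03 0;0 0 0 0;0 0 0 0;0 0 0 0",
)

```text
time: 12.98
tool_pos: [0.4528, 0.2648, 0.2473]
tcp_rot: [3.086, 0.582, -0.005]
wrist_force: [-0.5, -0.1, 0.5]
width: 0.249
grip_force: 0.0
```

Run:
```python
from h import *
look("s6","side")
```

```text
t 13.025 tool local [-164.    -1.1] 0.2474 F [ 0.1 -0.1 -0.4]
```

View pics/s6.png

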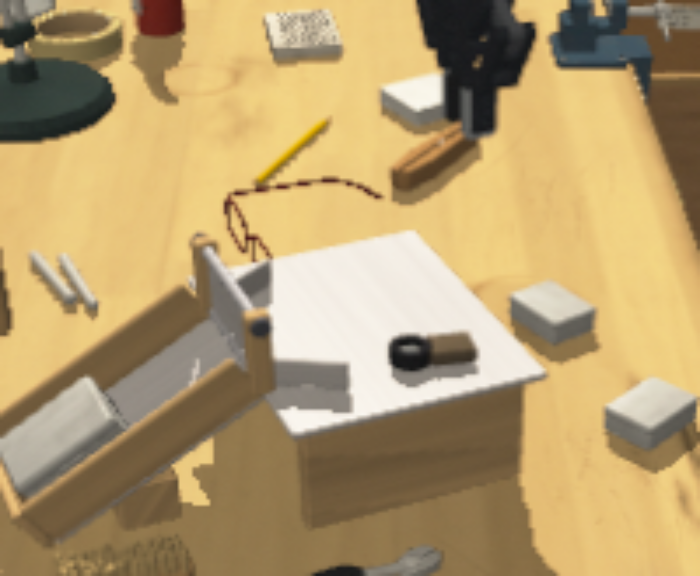

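The tin is at the end stop (65,435), the flap is shut, the loupe hasn't moved (430,350), and the gripper is clear of everything.

```bash
python3 -c "
from workcell import bot
print(bot.finish_job())"
```

```text
the job is handed in; nothing more can be done
None
```

I pushed the tin through the flap to the bottom of the chute, the flap hangs shut behind it, the loupe and tools look unmoved in the camera pictures, and the job was handed in at about 13 s of the 48 s allowed.

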